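# Index the flange to its next hole and lock it

### The job

The flange on the indexing table has been left short of its next hole: with the fingertips on the knurled ring, rub the ring round anticlockwise (seen from above) until it clicks into the next station, with the yellow station line at the brass pointer. Then press the red cap of the lock plunger fully down, so that its pin locks the ring there, and take the hand away. Pick nothing up, and leave the loose bolts, nuts and centre punch where they lie.

Things in the scene. Friction and masses are not known exactly. Their poses are not given: they have to be found in the camera images.
- index_table: Indexing table screwed down (it does not move): round dark cast foot, 250 mm diameter, carrying a turning ring. Origin: on the ring's vertical axis, at the work surface. x points from the brass pointer (front) across to the drill-bush bracket (back), z up, y to the left seen from the front.
- ring_centre (a point): On the ring's axis, level with the ring's top face, 56 mm above the work surface. Grey metal ring, 168 mm diameter. Flange clamped on it: 88 mm diameter, top at 68 mm, clamp disc to 71 mm. So the flat serrated face is bare from 44 to 84 mm off the axis: fingertips pressed on it some 64 mm off the axis and moved in a circle about the axis drag the ring round.
- index_ring (a joint): Ring angle in rad, grows anticlockwise seen from above, no end stops; 0 = yellow line at the pointer, in its detent. Detents every 0.785: their lips lie 0.09 either side; pushing over a lip takes about 0.12 N m, inside the lips a sprung ball centres the ring. Between detents friction is 0.03 N m and it stays put. Pressing down 7 to 15 N is enough to drag it. Starts at -0.79 to -0.28.
- station_line (a point): Outer end of the yellow station line on the ring's top face, 82 mm off the axis; turns with the ring; stands at the pointer when the ring angle is 0. The other seven station lines are black.
- pointer_tip (a point): Tip of the fixed brass pointer at the front edge of the ring, 88 mm off the axis, 51 mm above the work surface; the pointer is no higher than the ring.
- lock_plunger (a joint): Travel of the lock plunger in m: 0 = up, grows downward, 0.014 = fully down at its stop. Friction 4 N, no spring: it stays where it is left. With the ring between stations the 8 mm pin meets the dark notched plate under the ring after about 4 mm and goes no farther; in a station it enters a 13 mm notch. Starts at 0 to 0.002.
- plunger_cap (a point): Centre of the top of the plunger's red cap: 28 mm diameter, 90 mm off the ring's axis on the table's -y side; 105.5 mm above the work surface when up, 91.5 mm when fully down. Its fixed bracket and sleeve below end at 80 mm and reach from 78 to 123 mm off the axis.
- bush_top (a point): Top of the fixed drill bush over the flange, 34 mm from the axis on the +x side, 98.5 mm above the work surface. Its bracket arm, 26 mm wide, runs from there along +x to a post 103 to 125 mm off the axis: keep the hand clear of it.
- bolt_1: plated M16 bolt standing on its head, 70 mm tall; origin at the centre of its underside. Bystander, to be left alone.
- bolt_2: rusty M14 bolt standing on its head, 59 mm tall; origin at the centre of its underside. Bystander, to be left alone.
- nut_1: rusty hexagon nut, 34 mm across, 14 mm thick; origin at the centre of its underside. Bystander, to be left alone.
- nut_2: rusty hexagon nut, 30 mm across, 13 mm thick; origin at the centre of its underside. Bystander, to be left alone.
- centre_punch: steel centre punch lying flat, 110 mm long; origin at the centre of its underside. Bystander, to be left alone.
- nut_3: rusty hexagon nut, 34 mm across, 14 mm thick; origin at the centre of its underside. Bystander, to be left alone.

How it is judged:
By the outcome, as a careful person would: the job done as asked, in the order asked, and still so for the second after the job is handed in, with the robot touching nothing.
It also fails if it takes over 42 s, if anything falls off the work surface, if the arm or the gripper's body presses on something with over 40 N, if the wrist force passes 120 N, or if a joint passes its speed limit or range.

### The arm

A 6-joint arm with a two-finger parallel gripper is mounted at the origin on a cart in front of the work surface, level with it; the furniture and walls round the work are solid. World frame = base frame: x ahead of the robot, y to its left, z up, the work surface at z = 0. Lengths are in m, angles in degrees, forces in N, time in s.
With the tool pointing down it reaches from about 0.375 to 0.9 m from the base axis. Payload 3.1 kg.
Tool frame: the origin (TCP) lies between the finger pads; the fingertips stand 11 mm ahead of it and the grasp point (between the pads) lies 8 mm behind it; z points along the fingers, y is the direction in which the jaws open and shut (so a half turn about z gives the same grasp; the last joint's range is limited). The gripper opens to 87 mm and grips with 3 to 60 N. Pads are 19 mm wide; open, the fingers measure 117 mm over their backs; the gripper's body (75 mm by 190 mm) begins 51 mm behind the grasp point.
Start: joints at [57.439, 30.224, 82.088, -0, 67.689, -10.227], TCP at [0.237, 0.578, 0.202] pointing down, gripper open.
Joint ranges: [-176.69, 176.69], [-43.24, 126.21], [12.49, 139.97], [-82, 262], [0, 151.66], [-163.58, 163.58]. Speed limits (degrees/s): [159.86, 159.86, 180, 180, 180, 180].

### API

Orientations are given as a 3x3 rotation matrix whose columns are the frame's x, y, z axes.
In Python, from rig import bot, vision gives the robot as it stands. The module is installed in compiled form; this text tells all that it offers.
- The arm moves only by the tool jog_arm, never from a script. Its argument "rows" is a list of rows, each an object with "dp": the shift along the tool's x, y, z in mm, a list of three; "turn": the turn, a rotation vector about the tool's x, y, z in degrees, a list of three; "grip": the opening, from 0 (shut) to 1 (fully open). A call has 1 to 10 rows; each row is the pose to reach, as a shift and turn from the pose commanded when the call began, along the tool's axes at that moment; what a row does not reach only later rows make up. A row lasts 1/10 s, in which the tool goes at most 50 mm and 8.59 degrees, less where a joint would pass 70% of its speed; a pose out of reach is approached as far as the arm can. A call with a gripper value outside its range is refused whole. The fingers move at their own pace and stop on an object; the grip force is fixed at half the most. Time passes only in rows, so rows that repeat a pose let the fingers close. It gives the time, the measured TCP pose, the force and the opening at its end, in the units of the state.
- bot.read_state(): the state, without advancing time (a new reading comes with each control period).
- vision.capture(name): name is "scene" or "side" or "wrist"; returns (picture, depth): 400x640x3 uint8, red, green, blue; 400x640 float32, m along the optical axis (not along the pixel's ray), 0 where there is no reading.
- vision.camera_info(name): a dict with "vertical_fov" (degrees; the focal length in pixels is half the picture's height over the tangent of half this angle, whatever the lens; pixels are square), "cx", "cy" (the principal point, pixels), "k1" (the pictures are not rectified: a ray, as slopes to the right and down, at radius r is drawn at 1 + k1 r^2 times it, then the intrinsics apply), "position" and "rotation" of the camera in the world. Camera axes: x right, y down, z forward; pixel columns grow to the right and rows downward; lengths in m; the calibration is good to about 2 mm. A picture is of the moment at which its call begins: read the wrist's pose just before it. camera_info takes no time and is no camera call; for the wrist camera it gives the pose at the moment of the call.
- bot.hand_in(): hands the job in, once; it reports no verdict.
The state is a dict: "time_s": time; "joint_positions": joint angles; "qvel": joint speeds; "tau": joint torques, N m; "position": TCP position; "tcp_rot": TCP orientation; "force": force on the tool from outside, world axes, zero at the start; "moment": the same for the moment, N m; "opening": opening from 0.0 (shut) to 1.0 (fully open).
Only numpy, scipy, OpenCV 4.12 (cv2) and the standard library are available. Lean on these libraries where they do the work, as an engineer would, in place of code of your own. Each camera call takes 0.05 s, during which the arm holds its last target.

## Working session

There is one attempt and no reset: what is moved stays moved. The work goes in short steps, Python scripts to look and compute and a tool call to move; the robot and the scene stay as the last step left them, time stands still between calls to the robot, and variables do not carry over. Pictures are saved under pics/ and viewed, and the job is handed in when it is done.

Besides the shell and the picture viewer there is one more tool, called as a command line: name --argument value ..., lists and objects as JSON in quotes. jog_arm: Moves the arm, as the interface text tells. Its arguments: {"type":"object","properties":{"rows":{"type":"array"}},"required":["rows"]}

```bash
mkdir -p pics
python3 - <<'E'
from rig import bot, vision
import cv2, numpy as np
s=bot.read_state();print(s['time_s'],s['position'],s['tcp_rot'],s['force'],s['opening'])
for n in ("scene","side","wrist"):
    i=vision.camera_info(n);print(n,i)
    p,d=vision.capture(n);cv2.imwrite(f"pics/{n}0.png",p[:,:,::-1]);np.savez(f"{n}0.npz",p=p,d=d,**{k:np.array(v) for k,v in i.items()})
E
```

```text
0.0 [0.23705677 0.57746856 0.20147588] [[-9.24977384e-01  3.80020395e-01 -1.15648268e-03]
 [ 3.80021961e-01  9.24975703e-01 -1.80512918e-03]
 [ 3.83732474e-04 -2.10919248e-03 -9.99997702e-01]] [1.06886665 0.16276013 0.52102707] 1.0029107820767156
scene {'vertical_fov': 52.57488247721556, 'cx': 313.6993753948959, 'cy': 206.4735927233807, 'k1': 0.0033162364138017123, 'position': array([-0.06694978, -0.42292335,  0.76464665]), 'rotation': array([[ 0.70002562, -0.47117502,  0.5366174 ],
       [-0.71396778, -0.47717862,  0.51239689],
       [ 0.01463374, -0.74181848, -0.67044104]])}
side {'vertical_fov': 43.13308736287158, 'cx': 327.645486544866, 'cy': 200.54226301904856, 'k1': -0.0027523297574810262, 'position': array([0.71993176, 0.86232533, 1.21723479]), 'rotation': array([[-0.95077916,  0.26161725, -0.16605842],
       [ 0.30965591,  0.78228869, -0.54049757],
       [-0.01149786, -0.56531479, -0.82479512]])}
wrist {'vertical_fov': 63.86013029533803, 'cx': 319.1572302399694, 'cy': 205.6344129137879, 'k1': 0.008969032970966948, 'position': array([0.16365659, 0.60816966, 0.3842599 ]), 'rotation': array([[ 0.37921262,  0.88650289,  0.26516112],
       [ 0.92530884, -0.36294989, -0.10986779],
       [-0.00115791,  0.28701918, -0.95792413]])}
```

View pics/scene0.png

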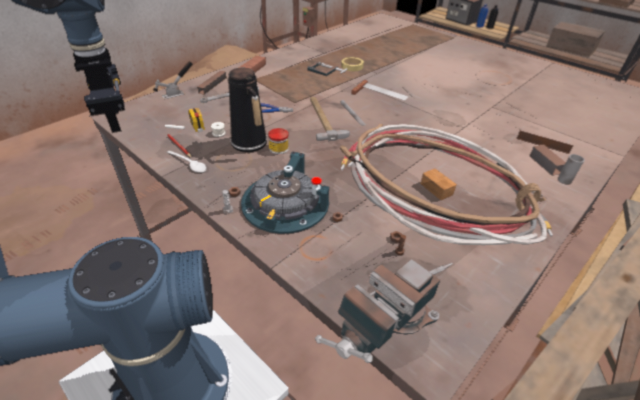

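View pics/side0.png

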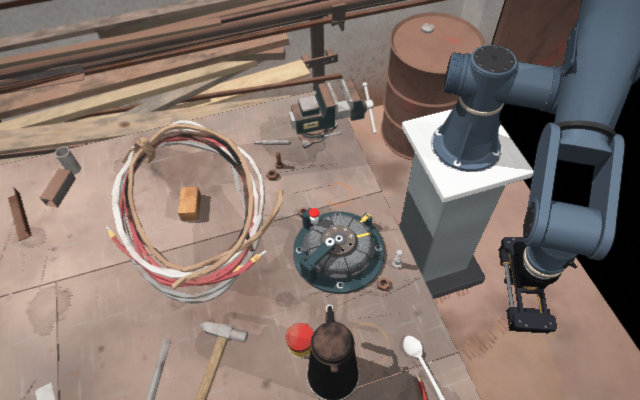

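View pics/wrist0.png

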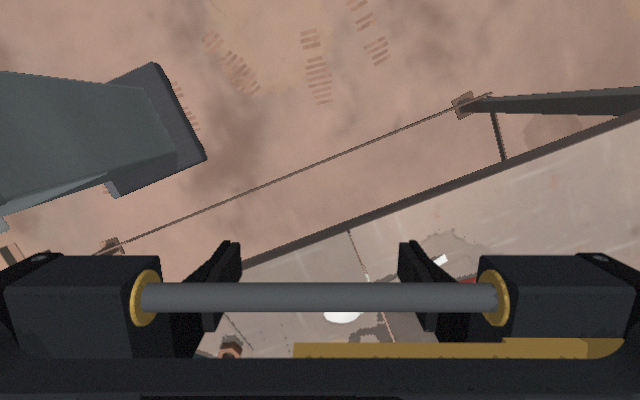

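Run:
```python
import cv2
a=cv2.imread('pics/scene0.png')[140:245,210:360];cv2.imwrite('pics/sc_crop.png',cv2.resize(a,None,fx=5,fy=5,interpolation=cv2.INTER_CUBIC))
a=cv2.imread('pics/side0.png')[195:305,280:420];cv2.imwrite('pics/si_crop.png',cv2.resize(a,None,fx=5,fy=5,interpolation=cv2.INTER_CUBIC))
```

```text
(no output)
```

View pics/sc_crop.png

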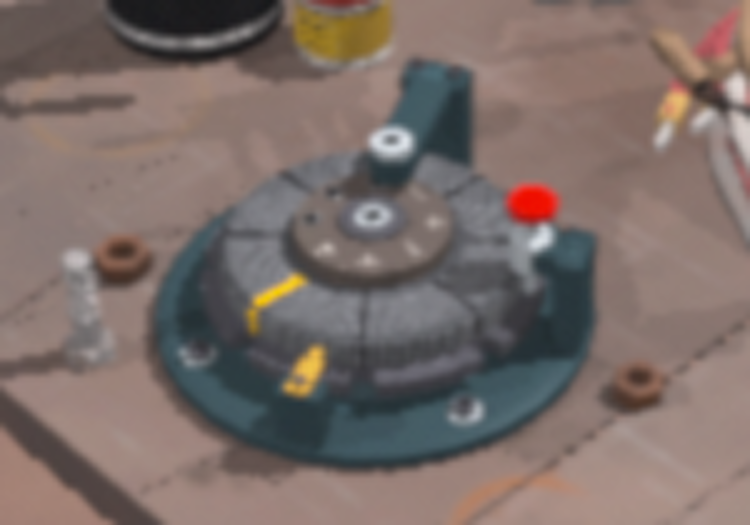

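View pics/si_crop.png

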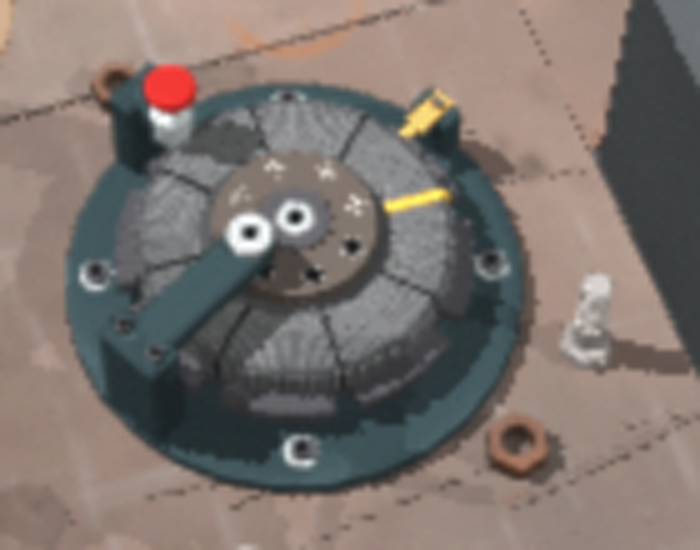

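```bash
cat > h.py <<'E'
import numpy as np
from scipy.optimize import least_squares
def load(n): return np.load(n)
def proj(c,P):
    P=np.atleast_2d(P);q=(P-c['position'])@c['rotation'];s=q[:,:2]/q[:,2:]
    s=s*(1+float(c['k1'])*(s**2).sum(1,keepdims=True));f=200/np.tan(np.radians(float(c['vertical_fov']))/2)
    return s*f+[float(c['cx']),float(c['cy'])]
def atz(c,uv,z):
    f=200/np.tan(np.radians(float(c['vertical_fov']))/2);d=(np.array(uv)-[float(c['cx']),float(c['cy'])])/f
    s=d.copy()
    for _ in range(5): s=d/(1+float(c['k1'])*(s**2).sum())
    r=np.array(c['rotation'])@np.array([*s,1]);o=np.array(c['position'])
    return o+r*(z-o[2])/r[2]
E
python3 - <<'E'
from h import *
C={'scene':load('scene0.npz'),'side':load('side0.npz')}
M={'scene':dict(ax=(284.4,183),bush=(288.2,168.4),cap=(316.4,180.4),tip=(274,210),yl=(260.8,200.6)),
'side':dict(ax=(339.2,238.2),bush=(329.8,241.4),cap=(313.8,212.2),tip=(360.6,221.8),yl=(369.6,234))}
Z=dict(ax=.071,bush=.0985,cap=.1045,tip=.051,yl=.056)
L=dict(ax=(0,0),bush=(.034,0),cap=(0,-.09),tip=(-.088,0))
for k in Z: print(k,[atz(C[n],M[n][k],Z[k]).round(4) for n in C])
def pts(p):
    x,y,w,a=p[:4];R=np.array([[np.cos(w),-np.sin(w)],[np.sin(w),np.cos(w)]]);l=dict(L);l['yl']=(-.082*np.cos(a),-.082*np.sin(a))
    return {k:np.append(R@np.array(l[k])+[x,y],Z[k]) for k in l}
def f(p):
    P=pts(p);r=[]
    for i,n in enumerate(C):
        for k in P:r+=list(proj(C[n],P[k])[0]-M[n][k]-p[4+2*i:6+2*i])
    return np.array(r+list(p[4:]*0.5))
a=atz(C['side'],M['side']['ax'],.071)
s=least_squares(f,[a[0],a[1],0.4,-.4,0,0,0,0]);print(s.x.round(4),np.degrees(s.x[2:4]),s.fun.round(2))
np.save('pose.npy',s.x[:4])
for n in C:
    c=C[n];d=c['d'];u,v=np.round(M[n]['ax']).astype(int);print(n,d[v,u],((np.array([*s.x[:2],.071])-c['position'])@c['rotation'])[2])
# other objects
for k,uv in dict(nut1=(280+105/5,195+90/5),nut2=(280+518/5,195+445/5),bolt=(280+588/5,195+350/5)).items(): print(k,atz(C['side'],uv,.0).round(3))
for k,uv in dict(boltrusty=(278,161),nutr=(272,175),punch=(271,142)).items(): print(k,atz(C['side'],uv,.0).round(3))
E
```

```text
ax [array([0.4995, 0.2301, 0.071 ]), array([0.4975, 0.2342, 0.071 ])]
bush [array([0.5275, 0.2439, 0.0985]), array([0.5285, 0.2506, 0.0985])]
cap [array([0.5392, 0.1479, 0.1045]), array([0.5419, 0.1569, 0.1045])]
tip [array([0.4211, 0.1854, 0.051 ]), array([0.422 , 0.1929, 0.051 ])]
yl [array([0.4172, 0.2332, 0.056 ]), array([0.4137, 0.2393, 0.056 ])]
[ 0.4986  0.232   0.5028 -0.5604 -0.7844 -0.7069 -0.59   -0.7558] [ 28.80953674 -32.10769489] [ 0.08  0.56 -0.07 -0.13  0.12 -0.63 -0.14 -0.14 -0.18  0.17 -0.1   0.19
  0.34  0.03  0.12 -0.38  0.32 -0.29 -0.82  0.26 -0.39 -0.35 -0.29 -0.38]
scene 1.1028906 1.1041073075118937
side 1.3243235 1.3228674659046238
nut1 [0.561 0.082 0.   ]
nut2 [0.418 0.363 0.   ]
bolt [0.362 0.323 0.   ]
boltrusty [ 0.574 -0.125  0.   ]
nutr [ 0.606 -0.078  0.   ]
punch [ 0.576 -0.207  0.   ]
```

```bash
cat >> h.py <<'E'
from scipy.spatial.transform import Rotation as Ro
def target(xy,z,xdir):
    t=np.radians(xdir);x=np.array([np.cos(t),np.sin(t),0]);zz=np.array([0,0,-1.]);return np.array([*xy,z]),np.c_[x,np.cross(zz,x),zz]
def delta(s,p,R):
    R0=np.array(s['tcp_rot']);return (R0.T@(p-np.array(s['position']))*1000).round(2),np.degrees(Ro.from_matrix(R0.T@R).as_rotvec()).round(2)
E
python3 - <<'E'
from h import *
from rig import bot
s=bot.read_state();x,y,w,a=np.load('pose.npy')
d=np.radians(145);p=[x+.064*np.cos(d),y+.064*np.sin(d)]
print(p,delta(s,*target(p,.12,145)))
for k in range(2,24,2):
    t=np.radians(k);print(k,round(64*(np.cos(t)-1),2),round(-64*np.sin(t),2))
E
```

```text
[np.float64(0.44619560250504187), np.float64(0.26867403094936065)] (array([-310.77, -206.21,   81.93]), array([-1.000e-01, -1.000e-02,  1.267e+01]))
2 -0.04 -2.23
4 -0.16 -4.46
6 -0.35 -6.69
8 -0.62 -8.91
10 -0.97 -11.11
12 -1.4 -13.31
14 -1.9 -15.48
16 -2.48 -17.64
18 -3.13 -19.78
20 -3.86 -21.89
22 -4.66 -23.97
```

jog_arm --rows '[{"dp": [-30, -20, 0], "turn": [0, 0, 2], "grip": 0}, {"dp": [-62, -41, 0], "turn": [0, 0, 4], "grip": 0}, {"dp": [-93, -62, 5], "turn": [0, 0, 6], "grip": 0}, {"dp": [-124, -82, 10], "turn": [0, 0, 8], "grip": 0}, {"dp": [-155, -103, 20], "turn": [0, 0, 10], "grip": 0}, {"dp": [-186, -124, 30], "turn": [0, 0, 12], "grip": 0}, {"dp": [-217, -144, 40], "turn": [0, 0, 12.7], "grip": 0}, {"dp": [-248, -165, 50], "turn": [0, 0, 12.7], "grip": 0}, {"dp": [-280, -186, 60], "turn": [0, 0, 12.7], "grip": 0}, {"dp": [-311, -206, 70], "turn": [0, 0, 12.7], "grip": 0}]'

```text
time_s: 1.15
position: [0.4475, 0.268, 0.132]
tcp_rot: [[-0.819, 0.574, -0.0], [0.574, 0.819, -0.0], [0.0, -0.0, -1.0]]
force: [-0.3, -0.7, 0.0]
opening: 0.175
```

Run:
```python
from h import *
from rig import bot,vision
import cv2
s=bot.read_state();x,y,w,a=np.load('pose.npy')
d=np.radians(145);p=[x+.064*np.cos(d),y+.064*np.sin(d)]
print(s['time_s'],s['position'],s['force'],s['opening'],s['joint_positions'],delta(s,*target(p,.07,145)))
p,_=vision.capture('wrist');cv2.imwrite('pics/w1.png',p[:,:,::-1])
p,_=vision.capture('side');cv2.imwrite('pics/s1.png',cv2.resize(p[160:330,250:450,::-1],None,fx=4,fy=3.5))
```

```text
1.15 [0.44751119 0.26797013 0.13196917] [-0.29364561 -0.73294585  0.01906867] 0.17489925377185953 [ 1.86270686e+01  2.81254097e+01  1.00889226e+02 -1.13406925e-03
  5.09925726e+01 -3.63347127e+01] (array([ 1.48, -0.17, 61.97]), array([-0.01, -0.  , -0.04]))
```

View pics/w1.png

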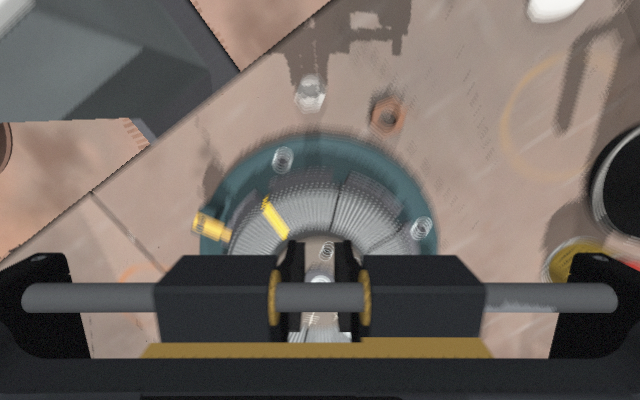

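View pics/s1.png

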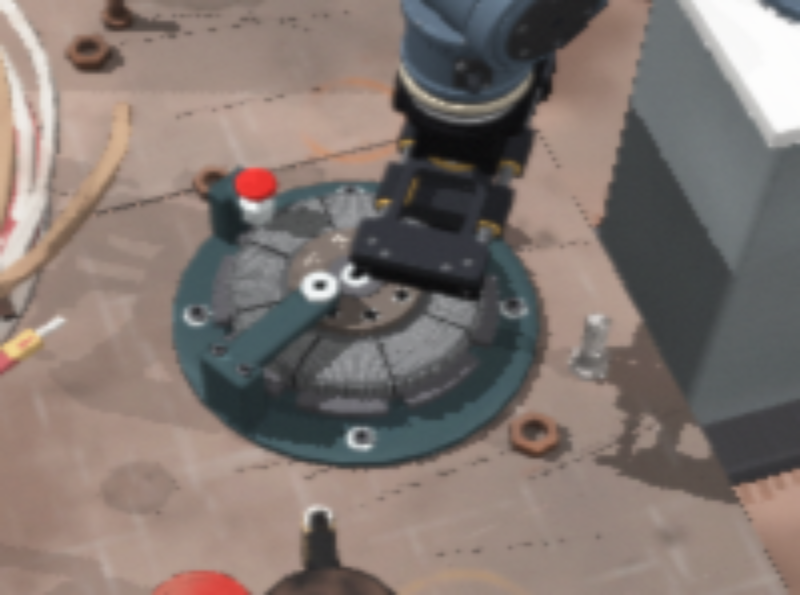

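jog_arm --rows '[{"dp": [1, 0, 20], "turn": [0, 0, 0], "grip": 0}, {"dp": [1, 0, 40], "turn": [0, 0, 0], "grip": 0}, {"dp": [1, 0, 55], "turn": [0, 0, 0], "grip": 0}, {"dp": [1, 0, 60], "turn": [0, 0, 0], "grip": 0}, {"dp": [1, 0, 61], "turn": [0, 0, 0], "grip": 0}, {"dp": [1, 0, 62], "turn": [0, 0, 0], "grip": 0}, {"dp": [1, 0, 62], "turn": [0, 0, 0], "grip": 0}]'

```text
time_s: 1.95
position: [0.4464, 0.2703, 0.0711]
tcp_rot: [[-0.819, 0.574, 0.001], [0.574, 0.819, 0.0], [-0.001, 0.001, -1.0]]
force: [0.1, -0.4, 0.3]
opening: 0.002
```

jog_arm --rows '[{"dp": [0, 0, 1], "turn": [0, 0, 0], "grip": 0}, {"dp": [0, 0, 2], "turn": [0, 0, 0], "grip": 0}, {"dp": [0, 0, 3], "turn": [0, 0, 0], "grip": 0}, {"dp": [0, 0, 3.5], "turn": [0, 0, 0], "grip": 0}, {"dp": [0, 0, 3.5], "turn": [0, 0, 0], "grip": 0}]'

```text
time_s: 2.45
position: [0.446, 0.2699, 0.0669]
tcp_rot: [[-0.819, 0.574, -0.0], [0.574, 0.819, -0.0], [0.0, -0.0, -1.0]]
force: [-0.3, -0.0, -0.6]
opening: 0.005
```

jog_arm --rows '[{"dp": [0, 0, 0.5], "turn": [0, 0, 0], "grip": 0}, {"dp": [0, 0, 1], "turn": [0, 0, 0], "grip": 0}, {"dp": [0, 0, 1], "turn": [0, 0, 0], "grip": 0}]'

```text
time_s: 2.75
position: [0.446, 0.2699, 0.0659]
tcp_rot: [[-0.819, 0.574, -0.0], [0.574, 0.819, -0.0], [0.0, -0.0, -1.0]]
force: [-0.4, 0.3, -0.4]
opening: 0.002
```

jog_arm --rows '[{"dp": [0, 0, 0.5], "turn": [0, 0, 0], "grip": 0}, {"dp": [0, 0, 1], "turn": [0, 0, 0], "grip": 0}, {"dp": [0, 0, 1], "turn": [0, 0, 0], "grip": 0}]'

```text
time_s: 3.05
position: [0.446, 0.2699, 0.0649]
tcp_rot: [[-0.819, 0.574, -0.0], [0.574, 0.819, -0.0], [0.0, -0.0, -1.0]]
force: [-0.5, -0.3, 0.1]
opening: 0.004
```

jog_arm --rows '[{"dp": [0, 0, 0.5], "turn": [0, 0, 0], "grip": 0}, {"dp": [0, 0, 1], "turn": [0, 0, 0], "grip": 0}, {"dp": [0, 0, 1], "turn": [0, 0, 0], "grip": 0}]'

```text
time_s: 3.35
position: [0.446, 0.2699, 0.0639]
tcp_rot: [[-0.819, 0.574, -0.0], [0.574, 0.819, -0.0], [0.0, -0.0, -1.0]]
force: [0.2, 0.3, 0.1]
opening: 0.008
```

Run:
```python
from h import *
from rig import bot,vision
import cv2
s=bot.read_state();print(s['position'],s['force'])
p,_=vision.capture('scene');cv2.imwrite('pics/c2.png',cv2.resize(p[140:245,210:360,::-1],None,fx=5,fy=5))
p,_=vision.capture('wrist');cv2.imwrite('pics/w2.png',p[:,:,::-1])
```

```text
[0.44598535 0.26993145 0.06389033] [0.20470322 0.28246492 0.13126099]
```

View pics/c2.png

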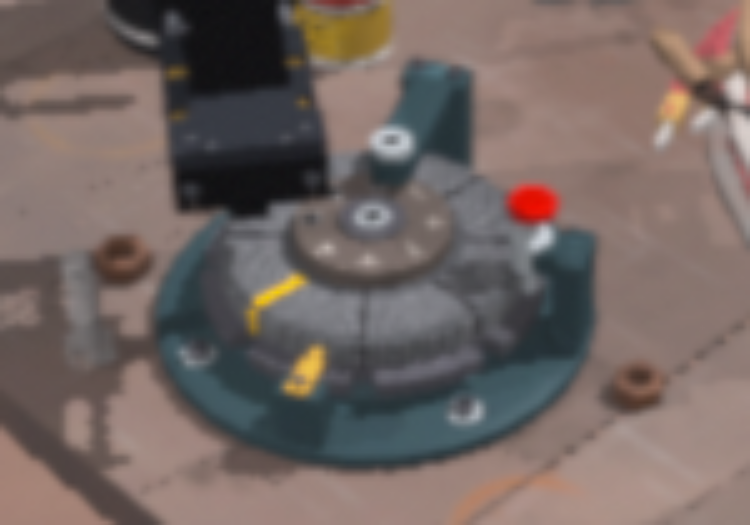

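View pics/w2.png

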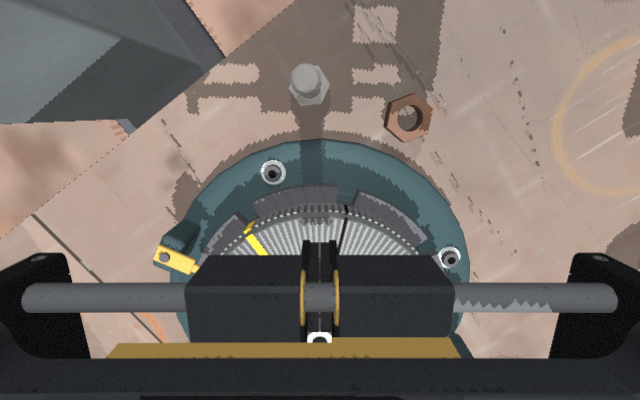

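```bash
python3 - <<'E'
from h import *
from rig import bot,vision
c=vision.camera_info('wrist');s=bot.read_state();T=s['position'];R=s['tcp_rot']
print('tip px',proj(c,T+R[:,2]*.011),proj(c,T+R@np.array([.0095,0,.011])))
for k,uv,z in [('edge',(319,206),.056),('edgeL',(224,242),.056),('yl',(248,228),.056),('foot top',(312,140),.01),('tip',(197,266),.051),('screw',(272,173),.014),('bolttop',(310,77),.07),('nut',(408,117),.014)]: print(k,atz(c,uv,z).round(4))
print(np.load('pose.npy'))
x,y=np.load('pose.npy')[:2];print([ (np.hypot(*(atz(c,uv,.056)[:2]-[x,y]))) for uv in [(319,206),(224,242),(248,228)]], np.hypot(*(T[:2]-[x,y])))
E
python3 - <<'E'
import cv2
a=cv2.imread('pics/w2.png')[170:290,150:480];cv2.imwrite('pics/w2c.png',cv2.resize(a,None,fx=2.4,fy=2.4,interpolation=cv2.INTER_CUBIC))
E
```

```text
tip px [[318.91347311 237.43884391]] [[318.92235571 223.65726639]]
edge [0.4278 0.2828 0.056 ]
edgeL [0.4126 0.2191 0.056 ]
yl [0.414  0.2376 0.056 ]
foot top [0.3953 0.2993 0.01  ]
tip [0.4165 0.1905 0.051 ]
screw [0.3977 0.2618 0.014 ]
bolttop [0.3652 0.321  0.07  ]
nut [0.4207 0.3636 0.014 ]
[ 0.49862133  0.23196514  0.50282127 -0.56038499]
[np.float64(0.08714158714845306), np.float64(0.08694969245565329), np.float64(0.08484879187838884)] 0.06490043672894245
```

View pics/w2c.png

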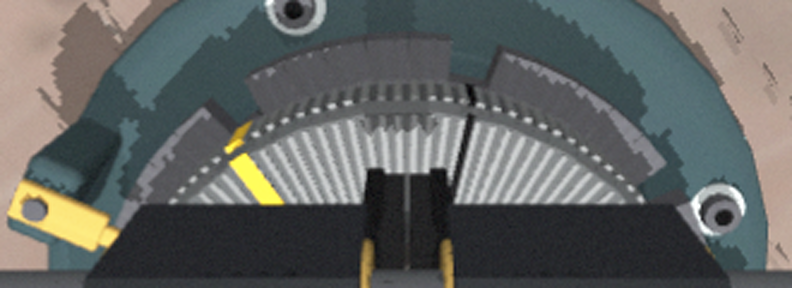

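Run:
```python
from h import *
from rig import bot,vision
import cv2
c=vision.camera_info('wrist')
p,d=vision.capture('wrist')
f=200/np.tan(np.radians(c['vertical_fov'])/2)
for u in (300,311,326,345):
  for v in range(222,256,4):
    D=d[v,u];q=np.array([(u-c['cx'])/f,(v-c['cy'])/f,1])*D;P=c['position']+c['rotation']@q
    print(u,v,D.round(4),P.round(4),p[v,u])
```

```text
300 222 0.2011 [0.4293 0.2672 0.0569] [126 126 126]
300 226 0.2022 [0.4316 0.2655 0.0566] [138 140 142]
300 230 0.2053 [0.4344 0.2633 0.0544] [142 144 145]
300 234 0.2034 [0.4359 0.2624 0.0569] [168 172 172]
300 238 0.2054 [0.4384 0.2605 0.0558] [192 191 194]
300 242 0.2056 [0.4405 0.2591 0.0564] [205 206 207]
300 246 0.2068 [0.4429 0.2573 0.0559] [170 173 174]
300 250 0.2072 [0.445  0.2558 0.0563] [135 139 139]
300 254 0.209 [0.4476 0.2538 0.0554] [114 117 119]
311 222 0.2018 [0.4335 0.2727 0.0563] [87 90 90]
311 226 0.2024 [0.4356 0.2711 0.0564] [160 164 164]
311 230 0.2028 [0.4377 0.2697 0.0568] [180 183 184]
311 234 0.2046 [0.4402 0.2679 0.0558] [193 194 195]
311 238 0.2051 [0.4424 0.2663 0.0561] [199 200 202]
311 242 0.0 [0.3808 0.3156 0.2466] [110 111 110]
311 246 0.169 [0.4348 0.2727 0.0908] [36 33 35]
311 250 0.165 [0.4352 0.2726 0.0951] [34 35 36]
311 254 0.1615 [0.4356 0.2724 0.0989] [30 31 29]
326 222 0.2017 [0.4388 0.2804 0.0564] [88 89 90]
326 226 0.2029 [0.4412 0.2788 0.0559] [143 147 149]
326 230 0.2041 [0.4435 0.2772 0.0555] [157 159 159]
326 234 0.2045 [0.4457 0.2757 0.0559] [167 170 171]
326 238 0.2056 [0.448  0.2741 0.0556] [178 179 179]
326 242 0.1754 [0.4398 0.279  0.0843] [106 104 106]
326 246 0.17 [0.4397 0.279  0.0899] [29 32 31]
326 250 0.1651 [0.4396 0.2789 0.095 ] [34 35 35]
326 254 0.161 [0.4397 0.2787 0.0994] [38 37 35]
345 222 0.2014 [0.4456 0.2902 0.0566] [35 34 38]
345 226 0.2021 [0.4478 0.2888 0.0567] [53 52 53]
345 230 0.2033 [0.4502 0.2872 0.0563] [139 140 141]
345 234 0.2037 [0.4523 0.2858 0.0567] [206 208 208]
345 238 0.2056 [0.455  0.2841 0.0557] [186 188 189]
345 242 0.2057 [0.457  0.2826 0.0563] [143 146 146]
345 246 0.206 [0.4592 0.2812 0.0567] [136 139 139]
345 250 0.2085 [0.4622 0.2793 0.0551] [187 188 190]
345 254 0.2078 [0.4639 0.278  0.0565] [161 167 167]
```

Run:
```python
from h import *
from rig import bot,vision
import cv2
s=bot.read_state();T=s['position'];R=s['tcp_rot'];print(s['time_s'])
o=[]
for n in('scene','side'):
    c=vision.camera_info(n);p,d=vision.capture(n)
    q=proj(c,T+R[:,2]*.011)[0];b=proj(c,T-R[:,2]*.059)[0];print(n,q,b)
    u,v=int(q[0]),int(q[1]);a=p[v-25:v+20,u-28:u+28,::-1]
    a=np.clip((a/255.)**.5*255,0,255).astype(np.uint8);a=cv2.resize(a,None,fx=7,fy=7,interpolation=cv2.INTER_NEAREST);
    cv2.circle(a,(int((q[0]-u+28.5)*7),int((q[1]-v+25.5)*7)),4,(0,0,255),-1);o.append(a)
cv2.imwrite('pics/f3.png',np.hstack(o))
```

```text
3.5
scene [260.32219969 190.2397037 ] [258.34903695 169.69438497]
side [362.12377093 247.52501844] [363.3736167  233.87562613]
```

View pics/f3.png

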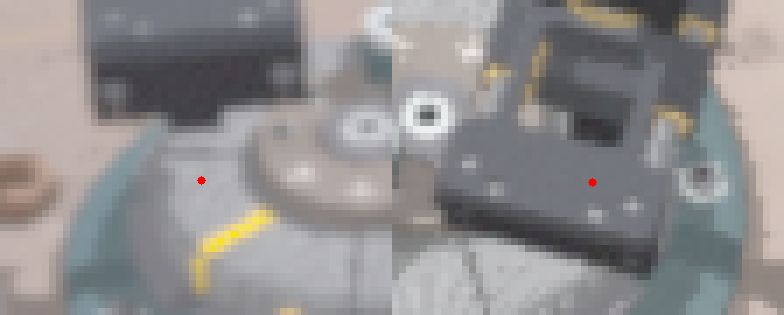

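Run:
```python
from h import *
from rig import bot,vision
import cv2
s=bot.read_state();T=s['position'];R=s['tcp_rot']
def cloud(n):
    c=vision.camera_info(n);p,d=vision.capture(n);f=200/np.tan(np.radians(c['vertical_fov'])/2)
    v,u=np.mgrid[:400,:640];q=np.stack([(u-c['cx'])/f,(v-c['cy'])/f,np.ones_like(u)],-1)*d[...,None]
    return (q@c['rotation'].T+c['position']),p,d
for n in('scene','side','wrist'):
    W,p,d=cloud(n);Q=(W-T)@R*1000
    m=(d>0)&(abs(Q[...,0])<45)&(abs(Q[...,1])<100)&(Q[...,2]<0)&(Q[...,2]>-150)
    print(n,m.sum())
    q=Q[m]
    for lo in range(-150,0,10):
        k=q[(q[:,2]>=lo)&(q[:,2]<lo+10)]
        if len(k):print(lo,len(k),k[:,:2].min(0).round(0),k[:,:2].max(0).round(0))
```

```text
scene 1135
-150 78 [-23. -54.] [ 25. -17.]
-140 391 [-36. -98.] [ 38. -13.]
-130 98 [-36. -99.] [ 36. -86.]
-120 210 [-37. -96.] [38. 34.]
-110 121 [-37. -90.] [38. 68.]
-100 99 [-36. -90.] [37. 81.]
-90 9 [-36. -86.] [38. 81.]
-40 1 [ -6. -13.] [ -6. -13.]
-30 19 [ -9. -13.] [10. -7.]
-10 109 [-45. -39.] [-22.  24.]
side 1311
-150 51 [-20.   1.] [27. 18.]
-140 471 [-36. -79.] [38. 97.]
-130 215 [-35. -81.] [39. 97.]
-120 289 [-36. -83.] [39. 95.]
-110 152 [-37. -81.] [39. 90.]
-100 85 [-35. -83.] [39. 90.]
-90 11 [-29.  28.] [32. 86.]
-60 7 [-8. 11.] [10. 13.]
-50 12 [-8.  8.] [10. 12.]
-40 9 [-8.  7.] [10.  9.]
-10 9 [-31. -19.] [-22.  -7.]
wrist 77209
-140 10860 [ 23. -65.] [29. 65.]
-130 18501 [ 23. -70.] [37. 70.]
-120 20171 [ 15. -82.] [39. 81.]
-110 20148 [  6. -88.] [39. 87.]
-100 5632 [ -3. -88.] [39. 88.]
-90 85 [-2. -5.] [10. 81.]
-80 158 [-9. -5.] [7. 5.]
-70 424 [-9. -6.] [12.  6.]
-60 308 [-9. -7.] [13.  7.]
-50 360 [-0. -8.] [13.  8.]
-40 312 [10. -9.] [13.  9.]
-30 246 [10. -9.] [13.  9.]
-20 4 [10. -4.] [10.  4.]
```

jog_arm --rows '[{"dp": [0, 0, 7], "turn": [0, 0, 0], "grip": 0}, {"dp": [0, 0, 14], "turn": [0, 0, 0], "grip": 0}, {"dp": [0, 0, 20], "turn": [0, 0, 0], "grip": 0}, {"dp": [0, 0, 23], "turn": [0, 0, 0], "grip": 0}, {"dp": [0, 0, 24], "turn": [0, 0, 0], "grip": 0}, {"dp": [0, 0, 24], "turn": [0, 0, 0], "grip": 0}]'

```text
time_s: 4.35
position: [0.4459, 0.2699, 0.0397]
tcp_rot: [[-0.819, 0.574, -0.0], [0.574, 0.819, -0.0], [0.0, -0.0, -1.0]]
force: [0.7, -0.4, -0.6]
opening: 0.003
```

jog_arm --rows '[{"dp": [0, 0, 0.7], "turn": [0, 0, 0], "grip": 0}, {"dp": [0, 0, 1.4], "turn": [0, 0, 0], "grip": 0}, {"dp": [0, 0, 2], "turn": [0, 0, 0], "grip": 0}, {"dp": [0, 0, 2], "turn": [0, 0, 0], "grip": 0}]'

```text
time_s: 4.75
position: [0.4461, 0.27, 0.038]
tcp_rot: [[-0.819, 0.574, 0.0], [0.574, 0.819, 0.0], [-0.0, 0.0, -1.0]]
force: [-0.1, 0.4, 0.1]
opening: 0.004
```

jog_arm --rows '[{"dp": [0, 0, 0.5], "turn": [0, 0, 0], "grip": 0}, {"dp": [0, 0, 1], "turn": [0, 0, 0], "grip": 0}, {"dp": [0, 0, 1], "turn": [0, 0, 0], "grip": 0}]'

```text
time_s: 5.05
position: [0.446, 0.2699, 0.0369]
tcp_rot: [[-0.819, 0.574, -0.0], [0.574, 0.819, -0.0], [0.0, -0.0, -1.0]]
force: [1.2, -0.8, 0.3]
opening: 0.007
```

jog_arm --rows '[{"dp": [0, 0, 0.5], "turn": [0, 0, 0], "grip": 0}, {"dp": [0, 0, 1], "turn": [0, 0, 0], "grip": 0}, {"dp": [0, 0, 1], "turn": [0, 0, 0], "grip": 0}]'

```text
time_s: 5.35
position: [0.4461, 0.27, 0.0363]
tcp_rot: [[-0.819, 0.574, 0.0], [0.574, 0.819, 0.0], [-0.0, 0.0, -1.0]]
force: [-0.1, -0.2, 4.5]
opening: 0.007
```

jog_arm --rows '[{"dp": [0, 0, 0.3], "turn": [0, 0, 0], "grip": 0}, {"dp": [0, 0, 0.6], "turn": [0, 0, 0], "grip": 0}, {"dp": [0, 0, 0.6], "turn": [0, 0, 0], "grip": 0}]'

```text
time_s: 5.65
position: [0.4463, 0.2702, 0.0363]
tcp_rot: [[-0.819, 0.574, 0.001], [0.574, 0.819, 0.001], [-0.0, 0.001, -1.0]]
force: [-1.0, 0.6, 9.0]
opening: 0.005
```

jog_arm --rows '[{"dp": [0, -1.1, 0.2], "turn": [0, 0, -1], "grip": 0}, {"dp": [0, -2.2, 0.2], "turn": [0, 0, -2], "grip": 0}, {"dp": [-0.1, -3.4, 0.2], "turn": [0, 0, -3], "grip": 0}, {"dp": [-0.2, -4.5, 0.2], "turn": [0, 0, -4], "grip": 0}, {"dp": [-0.2, -5.6, 0.2], "turn": [0, 0, -5], "grip": 0}, {"dp": [-0.4, -6.7, 0.2], "turn": [0, 0, -6], "grip": 0}, {"dp": [-0.5, -7.8, 0.2], "turn": [0, 0, -7], "grip": 0}, {"dp": [-0.6, -9, 0.2], "turn": [0, 0, -8], "grip": 0}, {"dp": [-0.8, -10.1, 0.2], "turn": [0, 0, -9], "grip": 0}, {"dp": [-1, -11.2, 0.2], "turn": [0, 0, -10], "grip": 0}]'

```text
time_s: 6.65
position: [0.4407, 0.2606, 0.0363]
tcp_rot: [[-0.906, 0.423, 0.001], [0.423, 0.906, 0.001], [-0.001, 0.001, -1.0]]
force: [-2.1, 0.5, 10.0]
opening: 0.005
```

```bash
cat > look.py <<'E'
from h import *
from rig import bot,vision
import cv2,sys
k=sys.argv[1]
s=bot.read_state();x,y,w,a=np.load('pose.npy');v=np.array(s['position'])[:2]-[x,y];print(s['time_s'],np.array(s['position']).round(4),np.array(s['force']).round(1),'r',np.hypot(*v),'dir',np.degrees(np.arctan2(v[1],v[0])))
p,_=vision.capture('scene');q=cv2.resize(p[140:245,215:335,::-1],None,fx=5,fy=5,interpolation=cv2.INTER_CUBIC)
cv2.imwrite(f'pics/{k}.png',q)
E
python3 look.py c4
```

```text
6.65 [0.4407 0.2606 0.0363] [-2.1  0.5 10. ] r 0.06464528366171743 dir 153.67032660658367
```

View pics/c4.png

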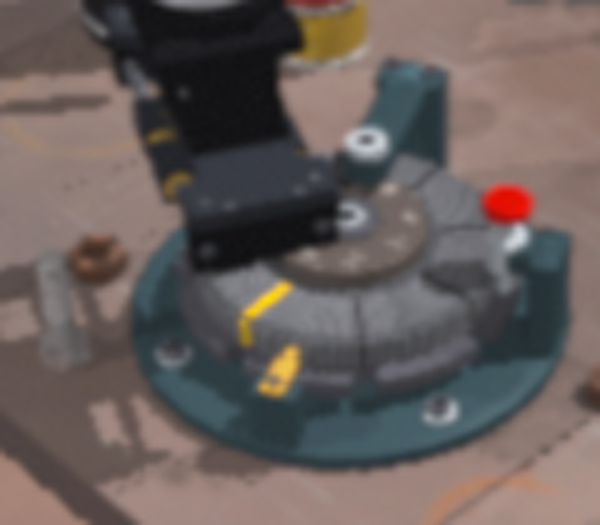

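```bash
cat > ang.py <<'E'
from h import *
import sys
c=load('scene0.npz');x,y,w,a=np.load('pose.npy')
for i in range(1,len(sys.argv),2):
    uv=np.array([float(sys.argv[i])/5+215,float(sys.argv[i+1])/5+140])+[-.78*1,-.7*1]*np.array([-1,-1])*-1
    for sg in (1,-1):
        q=np.array([float(sys.argv[i])/5+215,float(sys.argv[i+1])/5+140])+sg*np.array([-.78,-.7])
        P=atz(c,q,.056);v=P[:2]-[x,y];print(sg,np.hypot(*v).round(4),((np.degrees(np.arctan2(v[1],v[0])-w)-180+180)%360-180).round(1))
E
python3 ang.py 229 303 ; python3 ang.py 247 316
```

```text
1 0.0812 -32.3
-1 0.0818 -27.2
1 0.0816 -22.0
-1 0.0835 -17.2
```

jog_arm --rows '[{"dp": [0, -1.1, 0], "turn": [0, 0, -1], "grip": 0}, {"dp": [0, -2.2, 0], "turn": [0, 0, -2], "grip": 0}, {"dp": [-0.1, -3.4, 0], "turn": [0, 0, -3], "grip": 0}, {"dp": [-0.2, -4.5, 0], "turn": [0, 0, -4], "grip": 0}, {"dp": [-0.2, -5.6, 0], "turn": [0, 0, -5], "grip": 0}, {"dp": [-0.4, -6.7, 0], "turn": [0, 0, -6], "grip": 0}, {"dp": [-0.5, -7.8, 0], "turn": [0, 0, -7], "grip": 0}, {"dp": [-0.6, -9, 0], "turn": [0, 0, -8], "grip": 0}, {"dp": [-0.8, -10.1, 0], "turn": [0, 0, -9], "grip": 0}, {"dp": [-1, -11.2, 0], "turn": [0, 0, -10], "grip": 0}]'

```text
time_s: 7.7
position: [0.4366, 0.2499, 0.0362]
tcp_rot: [[-0.966, 0.259, 0.001], [0.259, 0.966, 0.001], [-0.001, 0.001, -1.0]]
force: [-1.3, 0.6, 11.0]
opening: 0.009
```

```bash
python3 look.py c5
```

```text
7.7 [0.4366 0.2499 0.0362] [-1.3  0.6 11. ] r 0.06453829537476201 dir 163.86584921983587
```

View pics/c5.png

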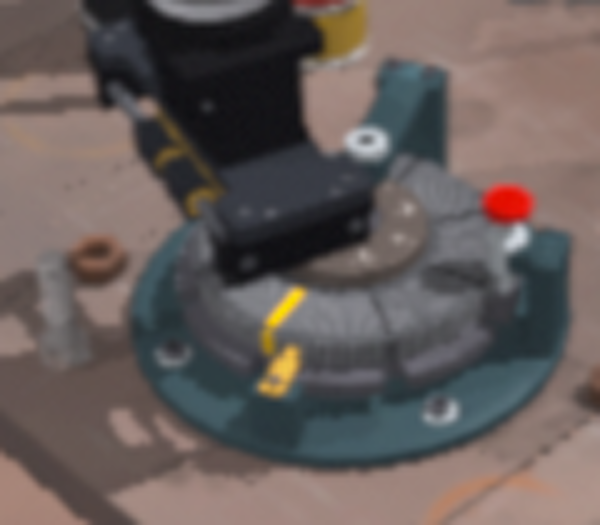

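```bash
python3 ang.py 269 325|head -1
```

```text
1 0.0809 -12.1
```

jog_arm --rows '[{"dp": [0, -1.1, 0], "turn": [0, 0, -1], "grip": 0}, {"dp": [0, -2.2, 0], "turn": [0, 0, -2], "grip": 0}, {"dp": [-0.1, -3.4, 0], "turn": [0, 0, -3], "grip": 0}, {"dp": [-0.2, -4.5, 0], "turn": [0, 0, -4], "grip": 0}, {"dp": [-0.2, -5.6, 0], "turn": [0, 0, -5], "grip": 0}, {"dp": [-0.4, -6.7, 0], "turn": [0, 0, -6], "grip": 0}, {"dp": [-0.5, -7.8, 0], "turn": [0, 0, -7], "grip": 0}, {"dp": [-0.6, -9, 0], "turn": [0, 0, -8], "grip": 0}, {"dp": [-0.8, -10.1, 0], "turn": [0, 0, -9], "grip": 0}, {"dp": [-0.8, -10.1, 0], "turn": [0, 0, -9], "grip": 0}]'

```text
time_s: 8.75
position: [0.4347, 0.2398, 0.0362]
tcp_rot: [[-0.994, 0.105, 0.001], [0.105, 0.994, 0.0], [-0.001, 0.0, -1.0]]
force: [-1.5, -0.0, 11.4]
opening: 0.003
```

```bash
python3 look.py c6
```

```text
8.75 [0.4347 0.2398 0.0362] [-1.5 -0.  11.4] r 0.06439450401120383 dir 172.98647479133336
```

View pics/c6.png

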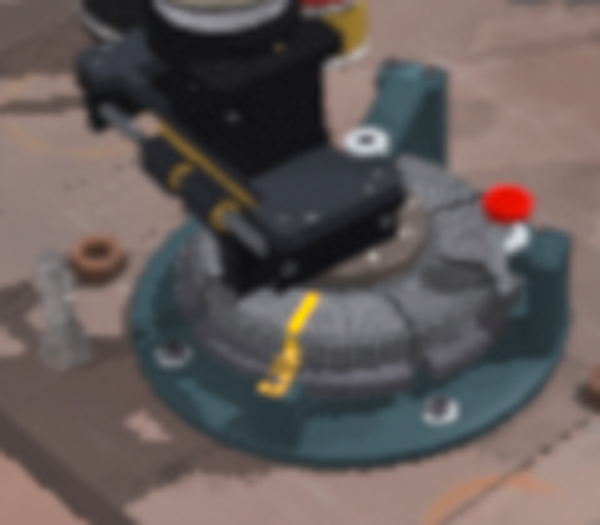

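```bash
python3 ang.py 293 333|head -1;python3 ang.py 297 330|head -1
```

```text
1 0.0815 -2.0
1 0.0786 -1.2
```

jog_arm --rows '[{"dp": [0, -1.1, 0], "turn": [0, 0, -1], "grip": 0}, {"dp": [0, -2.2, 0], "turn": [0, 0, -2], "grip": 0}, {"dp": [0, -2.2, 0], "turn": [0, 0, -2], "grip": 0}, {"dp": [0, -2.2, -5], "turn": [0, 0, -2], "grip": 0}, {"dp": [0, -2.2, -15], "turn": [0, 0, -2], "grip": 0}, {"dp": [0, -2.2, -40], "turn": [0, 0, -2], "grip": 0}, {"dp": [0, -2.2, -70], "turn": [0, 0, -2], "grip": 0}, {"dp": [0, -2.2, -70], "turn": [0, 0, -2], "grip": 0}, {"dp": [0, -2.2, -70], "turn": [0, 0, -2], "grip": 0}]'

```text
time_s: 9.7
position: [0.435, 0.2376, 0.106]
tcp_rot: [[-0.998, 0.07, 0.002], [0.07, 0.998, 0.001], [-0.002, 0.001, -1.0]]
force: [-0.1, 0.5, -0.3]
opening: 0.005
```

```bash
python3 look.py c7
python3 - <<'E'
from h import *
from rig import bot,vision
import cv2
s=bot.read_state();x,y,w,_=np.load('pose.npy');cap=[x+.09*np.sin(w),y-.09*np.cos(w)];print(cap)
for xd in (119,140,170,200):print(xd,delta(s,*target(cap,.106,xd)),)
print(s['joint_positions'])
p,_=vision.capture('wrist');cv2.imwrite('pics/w7.png',p[:,:,::-1])
E
```

```text
9.7 [0.435  0.2376 0.106 ] [-0.1  0.5 -0.3] r 0.06390610176174369 dir 174.92496983359015
[np.float64(0.5419922907294263), np.float64(0.15310475571743143)]
119 (array([-113.42,  -76.49,   -0.85]), array([-1.000e-02, -0.000e+00,  5.697e+01]))
140 (array([-113.42,  -76.49,   -0.85]), array([-1.000e-02, -1.000e-02,  3.597e+01]))
170 (array([-113.42,  -76.49,   -0.85]), array([-0.01, -0.01,  5.97]))
200 (array([-113.42,  -76.49,   -0.85]), array([-0.000e+00, -1.000e-02, -2.403e+01]))
[ 1.57040978e+01  2.90642274e+01  1.05872493e+02 -3.57418234e-03
  4.50722896e+01 -7.02594166e+01]
```

View pics/c7.png

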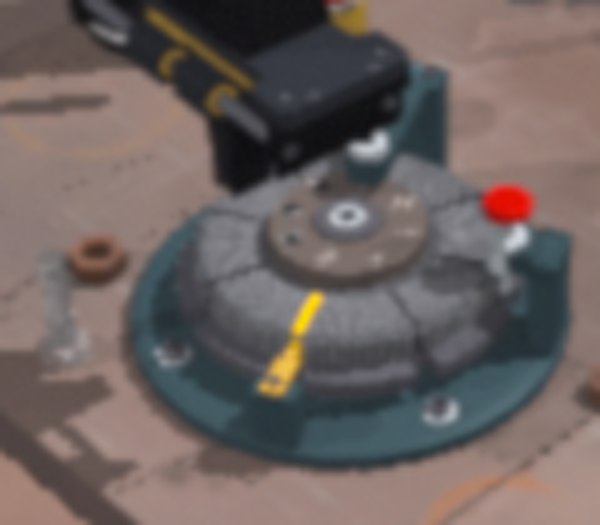

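View pics/w7.png

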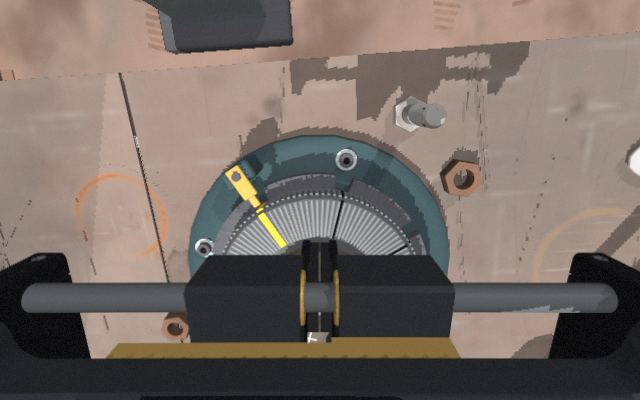

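jog_arm --rows '[{"dp": [-5, -5, -8], "turn": [0, 0, 1], "grip": 0}, {"dp": [-30, -20, -10], "turn": [0, 0, 3], "grip": 0}, {"dp": [-60, -40, -10], "turn": [0, 0, 5], "grip": 0}, {"dp": [-90, -60, -10], "turn": [0, 0, 6], "grip": 0}, {"dp": [-110, -74, -10], "turn": [0, 0, 6], "grip": 0}, {"dp": [-113.4, -76.5, -8], "turn": [0, 0, 6], "grip": 0}, {"dp": [-113.4, -76.5, 0], "turn": [0, 0, 6], "grip": 0}, {"dp": [-113.4, -76.5, 0], "turn": [0, 0, 6], "grip": 0}]'

```text
time_s: 10.6
position: [0.5395, 0.1535, 0.1034]
tcp_rot: [[-0.985, 0.174, -0.005], [0.174, 0.985, -0.0], [0.005, -0.001, -1.0]]
force: [-0.6, 0.3, -1.0]
opening: 0.007
```

```bash
python3 look.py c8;  python3 - <<'E'
from rig import vision,bot
import cv2
p,_=vision.capture('side');cv2.imwrite('pics/s8.png',cv2.resize(p[160:300,260:420,::-1],None,fx=5,fy=4.2,interpolation=cv2.INTER_CUBIC))
E
```

```text
10.6 [0.5395 0.1535 0.1034] [-0.6  0.3 -1. ] r 0.08847661779560241 dir -62.4772409480173
```

View pics/c8.png

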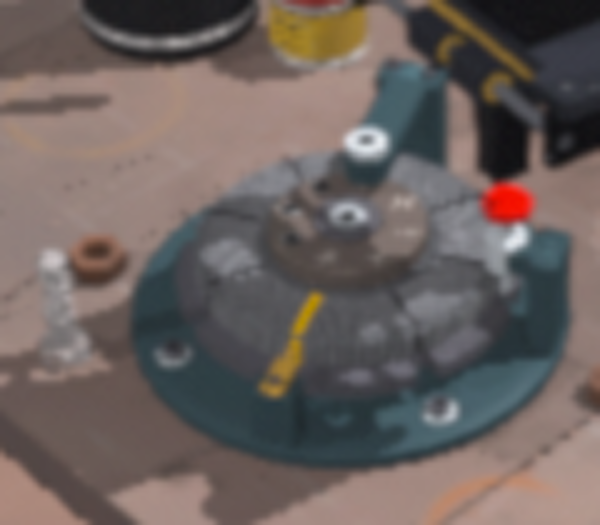

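View pics/s8.png

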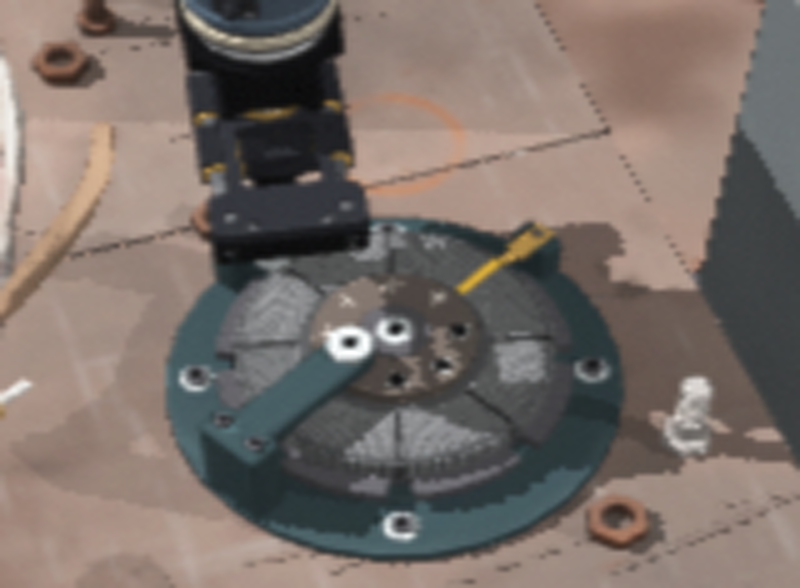

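jog_arm --rows '[{"dp": [0, 0, 5], "turn": [0, 0, 0], "grip": 0}, {"dp": [0, 0, 10], "turn": [0, 0, 0], "grip": 0}, {"dp": [0, 0, 15], "turn": [0, 0, 0], "grip": 0}, {"dp": [0, 0, 18], "turn": [0, 0, 0], "grip": 0}, {"dp": [0, 0, 20], "turn": [0, 0, 0], "grip": 0}, {"dp": [0, 0, 22], "turn": [0, 0, 0], "grip": 0}, {"dp": [0, 0, 22], "turn": [0, 0, 0], "grip": 0}]'

```text
time_s: 11.4
position: [0.5421, 0.1532, 0.0831]
tcp_rot: [[-0.985, 0.174, -0.0], [0.174, 0.985, 0.0], [0.0, 0.0, -1.0]]
force: [0.2, 0.5, 0.6]
opening: 0.004
```

jog_arm --rows '[{"dp": [0, 0, 1.5], "turn": [0, 0, 0], "grip": 0}, {"dp": [0, 0, 3], "turn": [0, 0, 0], "grip": 0}, {"dp": [0, 0, 4], "turn": [0, 0, 0], "grip": 0}, {"dp": [0, 0, 4], "turn": [0, 0, 0], "grip": 0}]'

```text
time_s: 11.8
position: [0.5423, 0.1532, 0.0791]
tcp_rot: [[-0.985, 0.174, 0.0], [0.174, 0.985, 0.0], [-0.0, 0.0, -1.0]]
force: [-0.8, 1.0, 2.8]
opening: 0.009
```

jog_arm --rows '[{"dp": [0, 0, 1.5], "turn": [0, 0, 0], "grip": 0}, {"dp": [0, 0, 3], "turn": [0, 0, 0], "grip": 0}, {"dp": [0, 0, 4.5], "turn": [0, 0, 0], "grip": 0}, {"dp": [0, 0, 6], "turn": [0, 0, 0], "grip": 0}, {"dp": [0, 0, 6], "turn": [0, 0, 0], "grip": 0}]'

```text
time_s: 12.3
position: [0.5422, 0.1532, 0.0728]
tcp_rot: [[-0.985, 0.174, -0.0], [0.174, 0.985, -0.0], [0.0, -0.0, -1.0]]
force: [-1.1, 0.2, 1.3]
opening: 0.004
```

jog_arm --rows '[{"dp": [0, 0, 0.7], "turn": [0, 0, 0], "grip": 0}, {"dp": [0, 0, 1.4], "turn": [0, 0, 0], "grip": 0}, {"dp": [0, 0, 2], "turn": [0, 0, 0], "grip": 0}, {"dp": [0, 0, 2], "turn": [0, 0, 0], "grip": 0}]'

```text
time_s: 12.7
position: [0.5423, 0.1532, 0.0716]
tcp_rot: [[-0.985, 0.174, 0.0], [0.174, 0.985, -0.0], [-0.0, -0.0, -1.0]]
force: [-3.1, 0.4, 7.0]
opening: 0.004
```

jog_arm --rows '[{"dp": [0, 0, 0.6], "turn": [0, 0, 0], "grip": 0}, {"dp": [0, 0, 1.2], "turn": [0, 0, 0], "grip": 0}, {"dp": [0, 0, 1.2], "turn": [0, 0, 0], "grip": 0}, {"dp": [0, 0, 1.2], "turn": [0, 0, 0], "grip": 0}]'

```text
time_s: 13.1
position: [0.5423, 0.1532, 0.0715]
tcp_rot: [[-0.985, 0.174, 0.001], [0.174, 0.985, -0.0], [-0.001, 0.0, -1.0]]
force: [-4.2, -0.3, 13.0]
opening: 0.005
```

Hard stop at the expected height (13 N, no further travel). I'll lift straight up, then move away to the side.

jog_arm --rows '[{"dp": [0, 0, -3], "turn": [0, 0, 0], "grip": 0}, {"dp": [0, 0, -15], "turn": [0, 0, 0], "grip": 0}, {"dp": [0, 0, -50], "turn": [0, 0, 0], "grip": 0}, {"dp": [0, 0, -90], "turn": [0, 0, 0], "grip": 0}, {"dp": [0, -25, -120], "turn": [0, 0, 0], "grip": 0}, {"dp": [0, -60, -140], "turn": [0, 0, 0], "grip": 0}, {"dp": [0, -100, -140], "turn": [0, 0, 0], "grip": 0}, {"dp": [0, -140, -140], "turn": [0, 0, 0], "grip": 0}, {"dp": [0, -140, -140], "turn": [0, 0, 0], "grip": 0}, {"dp": [0, -140, -140], "turn": [0, 0, 0], "grip": 0}]'

```text
time_s: 14.1
position: [0.5181, 0.0146, 0.2103]
tcp_rot: [[-0.984, 0.177, 0.001], [0.177, 0.984, 0.0], [-0.001, 0.0, -1.0]]
force: [0.1, 0.9, -0.8]
opening: 0.008
```

```bash
python3 look.py c9;  python3 - <<'E'
from rig import vision,bot
from h import *
import cv2
p,d=vision.capture('side');cv2.imwrite('pics/s9.png',cv2.resize(p[160:300,260:420,::-1],None,fx=5,fy=4.2,interpolation=cv2.INTER_CUBIC))
for n in('scene','side'):
    p,d=vision.capture(n);c=vision.camera_info(n)
    m=(p[...,0]>200)&(p[...,1]<60)&(p[...,2]<60);m[:140]=0;m[245:]=0;m[:,:290]=0;m[:,335:]=0
    v,u=np.nonzero(m);f=200/np.tan(np.radians(c['vertical_fov'])/2)
    P=np.array([c['position']+c['rotation']@(np.array([(a-c['cx'])/f,(b-c['cy'])/f,1])*d[b,a]) for a,b in zip(u,v)])
    print(n,len(u),u.mean(),v.mean(),np.median(P,0),P[:,2].max())
    x,y,w,_=np.load('pose.npy')
    for z in(.1055,.0915):print(z,proj(c,[x+.09*np.sin(w),y-.09*np.cos(w),z]))
E
```

```text
14.1 [0.5181 0.0146 0.2103] [ 0.1  0.9 -0.8] r 0.21824186627319975 dir -84.87873953627975
scene 45 315.97777777777776 184.0888888888889 [0.54092209 0.14993857 0.09031083] 0.0931795737918576
0.1055 [[315.74082572 178.75849707]]
0.0915 [[315.64567079 182.91912768]]
side 47 314.1276595744681 215.0212765957447 [0.54195197 0.1562706  0.09039217] 0.09484449076100665
0.1055 [[313.3193683  210.85874393]]
0.0915 [[313.50342478 213.7554465 ]]
```

View pics/c9.png

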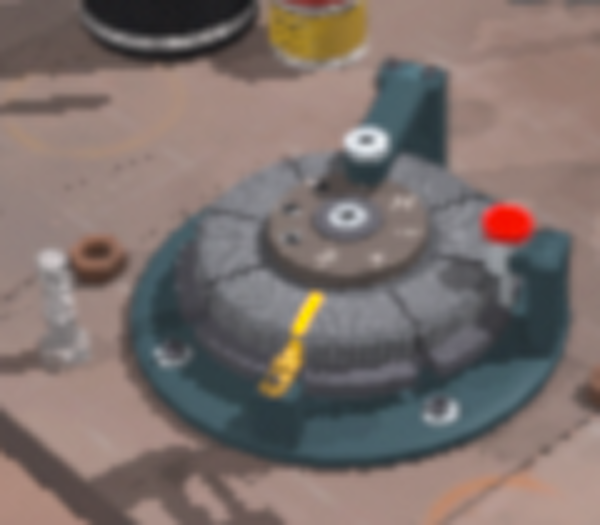

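View pics/s9.png

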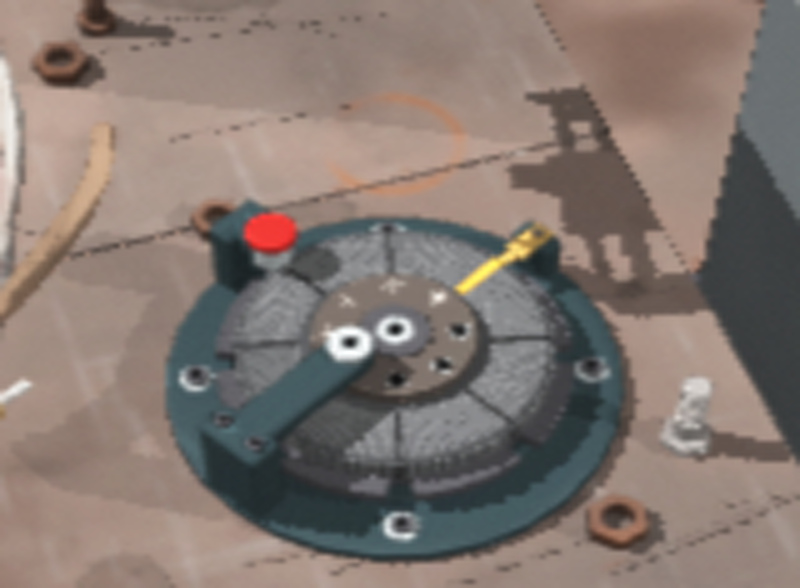

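The yellow line meets the pointer in both views. The cap top measures about 0.0905 m, fully down. The bolts and nuts in view haven't moved, and the hand is clear.

```bash
python3 -c "
from rig import bot
print(bot.hand_in())"
```

```text
the job is handed in; nothing more can be done
None
```

The ring is at its next station with the yellow line at the pointer, the plunger is fully down, and I handed the job in at about 14.3 s. With the closed fingertips at 9–11 N on the bare face, I rubbed it about 32° anticlockwise. I then lifted off, pressed the red cap down and withdrew the hand.

**Last checks**
- **Ring:** the yellow line meets the brass pointer in both the scene and side pictures. It was still there after the plunger went in.
- **Plunger:** the cap stopped at the expected height and did not move further under 13 N. Depth pictures afterwards put the cap top at about 90–91 mm, against 91.5 mm for fully down.
- **Loose parts:** the bolts and nuts visible in the last close-up pictures look unmoved. The centre punch and at least one nut are outside or cut off in those pictures, and I did not re-check them. The arm never went near the punch.
- **Hand:** clear of everything, with about zero force on the wrist.

**One disagreement:** the fingertips turned out to stand about 20 mm behind the reported TCP, not 11 mm ahead as stated. I found this when no contact came at the expected height. I measured it from the depth images, confirmed it by touching the ring, and corrected for it from then on.

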